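Load two chocolate rings into the dispenser tube

ROBOT

A 6-joint arm with a two-finger parallel gripper is mounted at the origin on the work surface. World frame = base frame: x ahead of the robot, y to its left, z up, the work surface at z = 0. Lengths are in m, angles in rad, forces in N, time in s.
With the tool pointing down it reaches from about 0.375 to 0.975 m from the base axis. Payload 3.8 kg.
Tool frame: the origin (TCP) lies midway between the tips of the shut fingers; the grasp point (between the pads) lies 19 mm behind it; z points along the fingers, y is the line along which they close (so a half turn about z gives the same grasp; the last joint's range is limited). The gripper opens to 85 mm and grips with 20 to 120 N. Pads are 22 mm wide; open, the fingers measure 114 mm over their backs; the gripper's body (76 mm by 85 mm) begins 54 mm behind the grasp point. The pads swing forward as they close: fully open they stand 13 mm farther back than shut.
Start: joints at [-1.26, 0.264, 1.604, -0, 1.274, -0.037], TCP at [0.23, -0.635, 0.231] pointing down, gripper open.
Joint ranges: [-2.63, 2.63], [-0.94, 2.18], [0.31, 2.57], [-1.31, 4.45], [0, 2.66], [-2.55, 2.55]. Speed limits (rad/s): [2.57, 2.57, 3.14, 3.14, 3.14, 3.14].

INTERFACE

Orientations are given as a rotation vector (axis times angle).
In Python, from workcell import bot, imaging gives the robot as it stands.
- The arm moves only by the tool step_arm, never from a script. Its argument "series" is a list of rows, each an object of numbers: "grip": the closure, from -1 (fully open) to 1 (shut); "x", "y", "z": the shift along the tool's x, y, z normalised to -1 to 1, where 1 is 500 mm; "ax", "ay", "az": the turn, a rotation vector about the tool's x, y, z normalised to -1 to 1, where 1 is 30 degrees. A call has 1 to 12 rows; each row is the pose to reach, as a shift and turn from the pose commanded when the call began, along the tool's axes at that moment; what a row does not reach only later rows make up. A row lasts 1/10 s, in which the tool goes at most 50 mm and 8.59 degrees, less where a joint would pass 70% of its speed; a pose out of reach is approached as far as the arm can. A call with a number of a shift or a turn outside -1 to 1 is refused whole. A call with a gripper value outside its range is refused whole. The fingers move at their own pace and stop on an object; "force" is the grip in N (left out, the last holds). Time passes only in rows, so rows that repeat a pose let the fingers close. It gives the time, the measured TCP pose, the force, the opening and the grip force at its end, in the units of the state.
- bot.read_state(): the state, without advancing time (a new reading comes with each control period).
- imaging.read_camera(name): name is "scene" or "top" or "wrist"; returns a dict with "img" (400x640x3 uint8, red, green, blue), "fx", "fy", "cx", "cy" (pixels), "k1" (the pictures are not rectified: a ray, as slopes to the right and down, at radius r is drawn at 1 + k1 r^2 times it, then the intrinsics apply), "R" (3x3) and "t" (3): a world point X has camera coordinates R X + t. Camera axes: x right, y down, z forward; pixel columns grow to the right and rows downward; lengths in m; the calibration is good to about 2 mm. A picture is of the moment at which its call begins. There is no depth.
- bot.finish_job(): hands the job in; it is judged then, once.
The state is a dict: "time": time; "q": joint angles; "joint_vel": joint speeds; "joint_torque": joint torques, N m; "tool_pos": TCP position; "tcp_rot": TCP orientation; "wrist_force": force on the tool from outside, world axes, zero at the start; "torque": the same for the moment, N m; "width": opening from 0.0 (shut) to 1.0 (fully open); "grip_force": force on a finger pad.
Only numpy, scipy, OpenCV 4.12 (cv2) and the standard library are available. Lean on these libraries where they do the work, as an engineer would, in place of code of your own. Each camera call takes 0.05 s, during which the arm holds its last target. There are 200 camera calls.

TASK

Load the ring dispenser: take the two chocolate rings (the ones with a hole) from the sloped cooling stand and drop them one after the other into the upright tube, so that they lie flat in one column on its floor, then set the steel follower weight into the tube on top of them, knob up, and let go. Leave the solid round without a hole on the stand, and do not shift the cakes, bowl, jar, nozzle or spatula.

Things in the scene. Friction and masses are not known exactly. Their poses are not given: they have to be found in the camera images.
- ring_a: dark chocolate ring with a 22 mm round hole (too small for fingers: hold it by its outside), 62 mm in diameter and 24 mm thick, both rims softened by 3 mm (80 g). Origin at its centre, z along its axis. It starts lying flat against the sloped face of the stand, resting on the lip, at one of three places 98 mm apart, so its axis leans 35 degrees from vertical. The two rings are alike; either may go first.
- ring_b: the other chocolate ring, same as ring_a; 22 mm hole, 62 mm in diameter and 24 mm thick, both rims softened by 3 mm (80 g). Origin at its centre, z along its axis. It starts lying flat against the sloped face of the stand, resting on the lip, at one of three places 98 mm apart, so its axis leans 35 degrees from vertical.
- solid_round: solid chocolate round without a hole, with six thin ridges piped on its top, otherwise like the rings; 62 mm in diameter and 24 mm thick, both rims softened by 3 mm (80 g). Origin at its centre, z along its axis. It starts lying flat against the sloped face of the stand, resting on the lip, at one of three places 98 mm apart, so its axis leans 35 degrees from vertical. Leave it.
- stand: fixed bare steel cooling stand, 280 mm long along its y, about 85 mm deep and 65 mm high. Its flat face leans back: it rises at 35 degrees from the horizontal towards the stand's +x, its outward normal is (-sin 35, 0, cos 35) in the stand's frame, away from +x and up. A lip along the low edge stands 12 mm above the face. The three round places lie at y = -98, 0 and +98 mm, ring centres about 42 mm above the table. Origin on the table under its middle.
- dispenser: fixed white housing, 140 x 130 mm and 40 mm high, with an upright clear tube with a steel rim in the middle of its top. Origin on the table under the tube's axis; z up.
- tube_floor (a point): centre of the tube's floor, 40 mm above the table; z up along the tube.
- tube_mouth (a point): centre of the tube's mouth, level with its rim, 75 mm above its floor (115 mm above the table). The tube's bore is 65 mm across and its wall 4 mm thick, so fingers stay above the rim and a ring is let go when its lower part is in the mouth.
- follower: loose steel weight, 300 g: a disc 62 mm in diameter and 20 mm thick (rims softened by 3 mm) with a neck 16 mm in diameter up to 32 mm and a knob 26 mm in diameter from 32 to 62 mm above its underside. It stands on the table behind the dispenser, knob up. Origin at the centre of its underside, z up through the knob. Seated on two rings its underside is 48 mm above the tube's floor.
- cake_b: round dark chocolate cake on paper, 170 mm across, 32 mm high, the one at the robot's left beyond the dispenser (its like at the far edge are fixed); bystander. Origin at its underside.
- nozzle: steel piping nozzle standing on its wide end, a cone 38 mm wide and 65 mm high; bystander standing between the stand and the dispenser. Origin at its underside.
- spatula: spatula lying on the table, 200 mm long; bystander.
- jar: closed jar, 68 mm wide, 90 mm high; bystander. Origin at its underside.
- bowl: steel bowl, 110 mm wide, 45 mm high; bystander. Origin at its underside.
Mind the look-alikes: they are no part of the job. What is shaped like the dispenser but orange is not meant.

How it is judged:
On the way, in this order (a step that is already met when the one before it is completed fails the run):
1. one ring lies flat on the tube's floor (((horizontal distance between ring_a and tube_floor below 0.004 m and z of ring_a in the frame of tube_floor between 0.008 and 0.016 m and angle between the z axis of ring_a and the z axis of tube_floor, either way round below 0.1 rad) or (horizontal distance between ring_b and tube_floor below 0.004 m and z of ring_b in the frame of tube_floor between 0.008 and 0.016 m and angle between the z axis of ring_b and the z axis of tube_floor, either way round below 0.1 rad))), for 0.2 s.
2. both rings lie flat in the tube, one on the other ((((horizontal distance between ring_a and tube_floor below 0.004 m and z of ring_a in the frame of tube_floor between 0.008 and 0.016 m and angle between the z axis of ring_a and the z axis of tube_floor, either way round below 0.1 rad) and (horizontal distance between ring_b and tube_floor below 0.004 m and z of ring_b in the frame of tube_floor between 0.031 and 0.041 m and angle between the z axis of ring_b and the z axis of tube_floor, either way round below 0.1 rad)) or ((horizontal distance between ring_b and tube_floor below 0.004 m and z of ring_b in the frame of tube_floor between 0.008 and 0.016 m and angle between the z axis of ring_b and the z axis of tube_floor, either way round below 0.1 rad) and (horizontal distance between ring_a and tube_floor below 0.004 m and z of ring_a in the frame of tube_floor between 0.031 and 0.041 m and angle between the z axis of ring_a and the z axis of tube_floor, either way round below 0.1 rad)))), for 0.2 s.
At the end, for the whole second after the job is handed in: In the tube, all within 4 mm of its axis, 0.1 rad of square to it and at rest: one ring with its centre 8 to 16 mm above the floor, the other 31 to 41 mm, and the follower on top, knob up, its underside 43 to 54 mm above it; the solid round is within 25 mm of its start ((((horizontal distance between ring_a and tube_floor below 0.004 m and z of ring_a in the frame of tube_floor between 0.008 and 0.016 m and angle between the z axis of ring_a and the z axis of tube_floor, either way round below 0.1 rad) and (horizontal distance between ring_b and tube_floor below 0.004 m and z of ring_b in the frame of tube_floor between 0.031 and 0.041 m and angle between the z axis of ring_b and the z axis of tube_floor, either way round below 0.1 rad)) or ((horizontal distance between ring_b and tube_floor below 0.004 m and z of ring_b in the frame of tube_floor between 0.008 and 0.016 m and angle between the z axis of ring_b and the z axis of tube_floor, either way round below 0.1 rad) and (horizontal distance between ring_a and tube_floor below 0.004 m and z of ring_a in the frame of tube_floor between 0.031 and 0.041 m and angle between the z axis of ring_a and the z axis of tube_floor, either way round below 0.1 rad))) and horizontal distance between follower and tube_floor below 0.004 m and z of follower in the frame of tube_floor between 0.043 and 0.054 m and angle between the z axis of follower and the z axis of tube_floor, either way round below 0.1 rad and angle between follower's own z axis and vertical below 0.1 rad and linear speed of each of ring_a, ring_b, follower below 0.02 m/s and distance of solid_round from where it was at the start of the episode below 0.025 m); the robot touches nothing.
It fails at once if the solid round is moved by more than 25 mm (distance of solid_round from where it was at the start of the episode above 0.025 m).
It fails at once if the cake, the bowl, the jar, the nozzle or the spatula is moved by more than 25 mm (distance of any of cake_b, nozzle, spatula, jar, bowl from where it was at the start of the episode above 0.025 m).
It also fails if it takes over 69 s, if anything falls off the work surface, if the arm or the gripper's body presses on something with over 40 N, if the wrist force passes 120 N, or if a joint passes its speed limit or range.

## Working session

There is one attempt and no reset: what is moved stays moved. The work goes in short steps, Python scripts to look and compute and a tool call to move; the robot and the scene stay as the last step left them, time stands still between calls to the robot, and variables do not carry over. Pictures are saved under pics/ and viewed, at most 10 in all, crops included, and the job is handed in when it is done.

Besides the shell and the picture viewer there is one more tool, called after ">>>" as name(argument=value, ...) on one line, values as JSON. step_arm: Moves the arm, as the interface text tells. Scaled input: -1 to 1 covers 500 mm each way for a shift and 30 degrees each way for a turn. Its arguments: {"type":"object","properties":{"series":{"type":"array","items":{"type":"object","properties":{"grip":{"type":"number"},"x":{"type":"number","minimum":-1,"maximum":1},"y":{"type":"number","minimum":-1,"maximum":1},"z":{"type":"number","minimum":-1,"maximum":1},"ax":{"type":"number","minimum":-1,"maximum":1},"ay":{"type":"number","minimum":-1,"maximum":1},"az":{"type":"number","minimum":-1,"maximum":1}}}},"force":{"type":"number"}},"required":["series"]}

```bash
mkdir -p pics; python3 - <<'E'
from workcell import bot, imaging
import cv2, json, numpy as np
for n in ["scene","top"]:
    d=imaging.read_camera(n)
    cv2.imwrite(f"pics/{n}0.png",d["img"][:,:,::-1])
    print(n,{k:np.round(np.array(d[k]),3).tolist() for k in d if k!="img"})
print(bot.read_state())
E
ls
```

```text
scene {'fx': 368.027, 'fy': 368.027, 'cx': 314.872, 'cy': 200.965, 'k1': -0.011, 'R': [[0.825, 0.565, -0.005], [0.393, -0.581, -0.713], [-0.405, 0.587, -0.701]], 't': [-0.402, -0.103, 1.365]}
top {'fx': 501.389, 'fy': 501.389, 'cx': 322.67, 'cy': 204.267, 'k1': -0.099, 'R': [[-0.048, -0.999, -0.002], [-0.979, 0.047, -0.2], [0.2, -0.008, -0.98]], 't': [0.054, 0.494, 1.624]}
{'time': 0.1, 'q': array([-1.25989952e+00,  2.64667044e-01,  1.60526452e+00, -1.75306188e-05,
        1.27368456e+00, -3.69408065e-02]), 'joint_vel': array([-0.00087243, -0.00216161, -0.00307013,  0.00082002, -0.00015278,
       -0.00045484]), 'joint_torque': array([-3.62463097e-04, -5.16705894e+01, -3.68590200e+01, -1.05756787e-04,
        6.26549489e-03,  1.24623714e-06]), 'tool_pos': array([ 0.22984692, -0.63395173,  0.23007915]), 'tcp_rot': array([-3.09222578e+00, -5.43293214e-01,  4.59801721e-04]), 'wrist_force': array([-0.06062348, -0.09543987, -0.35489177]), 'torque': array([0.02451946, 0.0104366 , 0.03205931]), 'grip_force': 0.0, 'width': 0.9980358435274439}
pics
```

View pics/scene0.png

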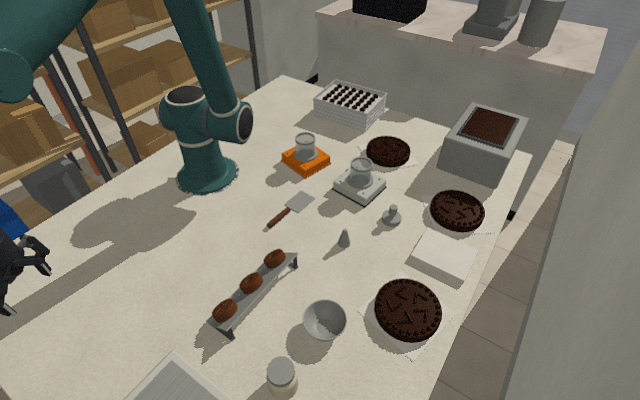

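View pics/top0.png

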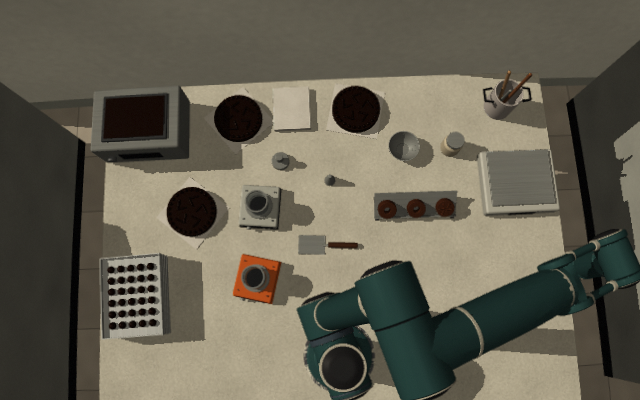

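The scene view shows the arm at left and the white dispenser at (360,183). The orange look-alike is at (305,158), the follower at (391,215), and the stand with three rounds runs from (225,310) to (275,258). In the top view the rounds are at about (387,209), (416,208) and (446,207). The white dispenser is at (260,206), the orange one at (257,280), the follower at (281,160) and the nozzle at (330,180). I mean the white housing. Next I'll enlarge the rounds to see which have holes.

```bash
cat > h.py <<'E'
from workcell import bot, imaging
import cv2, numpy as np
from scipy.spatial.transform import Rotation as Ro
def rays(d,px):
    K=np.array([[d["fx"],0,d["cx"]],[0,d["fy"],d["cy"]],[0,0,1.]])
    u=cv2.undistortPoints(np.array(px,float).reshape(-1,1,2),K,np.array([d["k1"],0,0,0.]))[:,0]
    return np.c_[u,np.ones(len(u))]@np.array(d["R"])   # world directions
def ground(d,px,z):
    R,t=np.array(d["R"]),np.array(d["t"]); C=-R.T@t; r=rays(d,px)
    z=np.broadcast_to(z,len(r)); return C+r*((z-C[2])/r[:,2])[:,None]
def project(d,X):
    K=np.array([[d["fx"],0,d["cx"]],[0,d["fy"],d["cy"]],[0,0,1.]])
    return cv2.projectPoints(np.array(X,float).reshape(-1,1,3),cv2.Rodrigues(np.array(d["R"]))[0],np.array(d["t"],float),K,np.array([d["k1"],0,0,0.]))[0][:,0]
def tri(*obs):  # (cam dict, pixel) pairs -> nearest point
    A=np.zeros((3,3));b=np.zeros(3)
    for d,p in obs:
        r=rays(d,[p])[0];r/=np.linalg.norm(r);P=np.eye(3)-np.outer(r,r)
        A+=P;b+=P@(-np.array(d["R"]).T@np.array(d["t"]))
    return np.linalg.solve(A,b)
def goal(pos,R):  # shift/turn in step_arm units from present pose
    s=bot.read_state();R0=Ro.from_rotvec(s["tcp_rot"])
    return np.round(R0.inv().apply(np.array(pos)-s["tool_pos"])/.5,4),np.round(np.degrees((R0.inv()*R).as_rotvec())/30,4)
E
python3 - <<'E'
from h import *
d=imaging.read_camera("top");im=d["img"][:,:,::-1]
a=cv2.resize(im[180:230,365:465],None,fx=7,fy=7,interpolation=2)
b=cv2.resize(im[145:235,235:335],None,fx=2.5,fy=2.5,interpolation=2)
s=imaging.read_camera("scene");c=cv2.resize(s["img"][240:330,200:300,::-1],None,fx=2.5,fy=2.5,interpolation=2)
o=np.zeros((580,700,3),np.uint8);o[:350]=a;o[350:575,:250]=b;o[350:575,300:550]=c
cv2.imwrite("pics/crop1.png",o)
print("rounds",ground(d,[(387,209),(416,208),(446,207)],.05).round(3))
print("stand corners",ground(d,[(375,219),(457,219),(375,194),(457,191)],[.02,.02,.06,.06]).round(3))
print("disp",ground(d,[(259,202)],.115).round(3),"foll",ground(d,[(281,158)],.05).round(3),"nozz",ground(d,[(330,180)],.04).round(3))
E
```

```text
rounds [[ 0.47  -0.183  0.05 ]
 [ 0.469 -0.28   0.05 ]
 [ 0.467 -0.382  0.05 ]]
stand corners [[ 0.443 -0.144  0.02 ]
 [ 0.43  -0.424  0.02 ]
 [ 0.521 -0.145  0.06 ]
 [ 0.518 -0.422  0.06 ]]
disp [[0.5   0.235 0.115]] foll [[0.664 0.165 0.05 ]] nozz [[0.581 0.002 0.04 ]]
```

View pics/crop1.png

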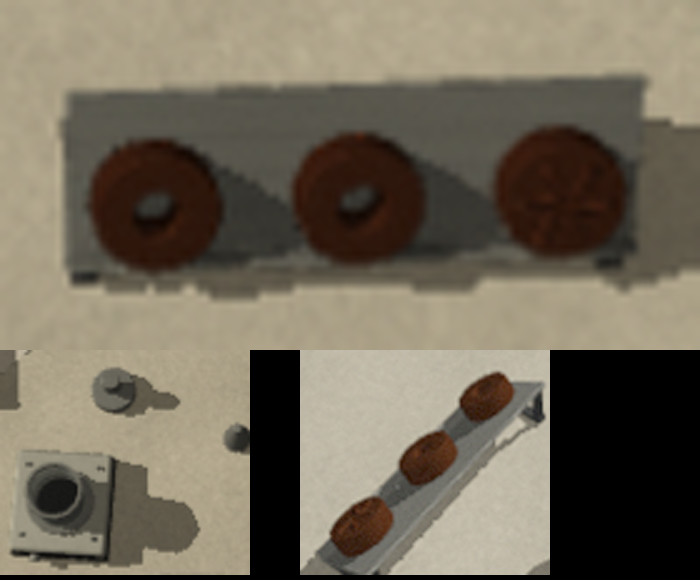

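The crop shows the left round (top image 387,209) and the middle one (416,208) with a see-through hole, so those are the rings. The right one (446,207) has piped ridges, so it is the solid round and stays. The white housing's tube and the follower with its knob are clear too.

Next I'll work out a hover above the left ring, tilted 35°.

```bash
cat >> h.py <<'E'
yaw=-0.012; c,s_=np.cos(np.radians(35)),np.sin(np.radians(35))
RS=Ro.from_euler('z',yaw)
NRM=RS.apply([-s_,0,c])
RT=RS*Ro.from_matrix(np.array([[c,0,s_],[0,-1,0],[s_,0,-c]]).T.T)  # columns x,y,z
RD=Ro.from_matrix([[1,0,0],[0,-1,0],[0,0,-1.]])
E
python3 - <<'E'
from h import *
print(RT.as_matrix().round(3)); print(goal(np.array([.477,-.183,.042])+.1*NRM,RT))
E
```

```text
[[ 0.819 -0.012  0.574]
 [-0.01  -1.    -0.007]
 [ 0.574  0.    -0.819]]
(array([ 0.6648, -0.7199,  0.2141]), array([-0.2125,  1.1543,  0.6648]))
```

>>> step_arm(series=[{"x":0.6,"y":-0.65,"z":0.1,"ax":-0.16,"ay":0.87,"az":0.5,"grip":-1},{"x":0.6,"y":-0.65,"z":0.1,"ax":-0.16,"ay":0.87,"az":0.5},{"x":0.6,"y":-0.65,"z":0.1,"ax":-0.16,"ay":0.87,"az":0.5},{"x":0.6,"y":-0.65,"z":0.1,"ax":-0.16,"ay":0.87,"az":0.5},{"x":0.6,"y":-0.65,"z":0.1,"ax":-0.16,"ay":0.87,"az":0.5},{"x":0.6,"y":-0.65,"z":0.1,"ax":-0.16,"ay":0.87,"az":0.5},{"x":0.6,"y":-0.65,"z":0.1,"ax":-0.16,"ay":0.87,"az":0.5},{"x":0.6,"y":-0.65,"z":0.1,"ax":-0.16,"ay":0.87,"az":0.5},{"x":0.6,"y":-0.65,"z":0.1,"ax":-0.16,"ay":0.87,"az":0.5},{"x":0.6,"y":-0.65,"z":0.1,"ax":-0.16,"ay":0.87,"az":0.5}])

```text
validation failed for argument at $.se...
```

```bash
python3 - <<'E'
from h import *
s=bot.read_state();print(s["time"],s["q"].round(2),s["tool_pos"].round(3)); print(goal(np.array([.477,-.183,.042])+.1*NRM,RT))
E
```

```text
0.2 [-1.26  0.26  1.6   0.    1.27 -0.04] [ 0.23  -0.634  0.23 ]
(array([ 0.6648, -0.7199,  0.2141]), array([-0.2125,  1.1543,  0.6648]))
```

>>> step_arm(series=[{"x":0.6,"y":-0.65,"z":0.1,"ax":-0.16,"ay":0.87,"az":0.5,"grip":-1},{"x":0.6,"y":-0.65,"z":0.1,"ax":-0.16,"ay":0.87,"az":0.5,"grip":-1},{"x":0.6,"y":-0.65,"z":0.1,"ax":-0.16,"ay":0.87,"az":0.5,"grip":-1},{"x":0.6,"y":-0.65,"z":0.1,"ax":-0.16,"ay":0.87,"az":0.5,"grip":-1},{"x":0.6,"y":-0.65,"z":0.1,"ax":-0.16,"ay":0.87,"az":0.5,"grip":-1},{"x":0.6,"y":-0.65,"z":0.1,"ax":-0.16,"ay":0.87,"az":0.5,"grip":-1},{"x":0.6,"y":-0.65,"z":0.1,"ax":-0.16,"ay":0.87,"az":0.5,"grip":-1},{"x":0.6,"y":-0.65,"z":0.1,"ax":-0.16,"ay":0.87,"az":0.5,"grip":-1},{"x":0.6,"y":-0.65,"z":0.1,"ax":-0.16,"ay":0.87,"az":0.5,"grip":-1},{"x":0.6,"y":-0.65,"z":0.1,"ax":-0.16,"ay":0.87,"az":0.5,"grip":-1}])

```text
time: 1.2
tool_pos: [0.4016, -0.2206, 0.1797]
tcp_rot: [-3.054, -0.136, -0.717]
wrist_force: [0.3, 0.6, -0.5]
width: 1.001
grip_force: 0.0
```

```bash
python3 - <<'E'
from h import *
s=bot.read_state();print(s["time"],s["q"].round(2),s["tool_pos"].round(3)); print(goal(np.array([.477,-.183,.042])+.1*NRM,RT))
E
```

```text
1.2 [-0.82 -0.35  2.36  0.46  0.88  0.41] [ 0.402 -0.221  0.18 ]
(array([-0.0109, -0.0752,  0.1176]), array([-0.0636,  0.2857,  0.1766]))
```

>>> step_arm(series=[{"x":-0.01,"y":-0.075,"z":0.118,"ax":-0.064,"ay":0.286,"az":0.177,"grip":-1},{"x":-0.01,"y":-0.075,"z":0.118,"ax":-0.064,"ay":0.286,"az":0.177,"grip":-1},{"x":-0.01,"y":-0.075,"z":0.118,"ax":-0.064,"ay":0.286,"az":0.177,"grip":-1},{"x":-0.01,"y":-0.075,"z":0.118,"ax":-0.064,"ay":0.286,"az":0.177,"grip":-1}])

```text
time: 1.6
tool_pos: [0.4209, -0.1903, 0.1267]
tcp_rot: [2.985, -0.029, 0.945]
wrist_force: [0.2, -0.5, 1.2]
width: 0.996
grip_force: 0.0
```

```bash
python3 - <<'E'
from h import *
s=bot.read_state();print(s["time"],s["q"].round(2),s["tool_pos"].round(3)); print(goal(np.array([.477,-.183,.042])+.1*NRM,RT))
d=imaging.read_camera("wrist");cv2.imwrite("pics/w1.png",d["img"][:,:,::-1])
print({k:np.round(np.array(d[k]),3).tolist() for k in d if k!="img"}); print(project(d,[[.477,-.183,.042],s["tool_pos"]]))
E
```

```text
1.6 [-0.78 -0.36  2.53  0.73  0.63  0.28] [ 0.421 -0.19   0.127]
(array([-0.0055, -0.016 ,  0.0028]), array([ 0.0172, -0.0043, -0.0085]))
{'fx': 329.631, 'fy': 329.631, 'cx': 312.35, 'cy': 205.016, 'k1': -0.027, 'R': [[-0.022, -1.0, 0.006], [-0.94, 0.018, -0.34], [0.34, -0.013, -0.94]], 't': [-0.182, 0.469, 0.129]}
[[300.40462    208.92994644]
 [311.96013948 261.81358232]]
```

View pics/w1.png

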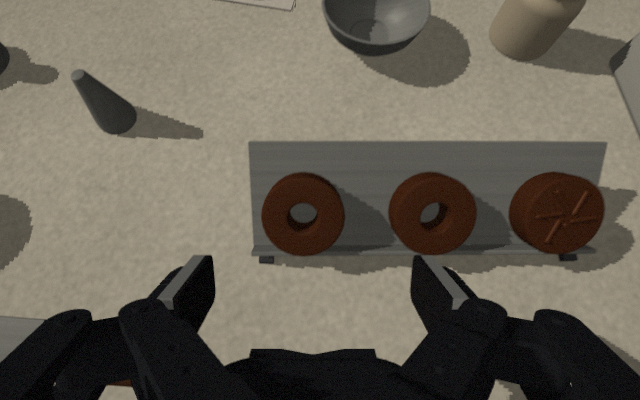

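The wrist view shows both rings, at (303,214) and (432,214), and the ridged solid round at (557,213). The open fingers are at (200,290) and (430,290). I'll fit the ring positions by silhouette.

```bash
cat >> h.py <<'E'
from scipy.optimize import least_squares
def ringpts(c,n,r=.031,h=.024):
    n=np.array(n)/np.linalg.norm(n);a=np.cross(n,[.3,.9,.2]);a/=np.linalg.norm(a);b=np.cross(n,a)
    th=np.linspace(0,2*np.pi,60,endpoint=False);P=[]
    for rr,zz in((r-.003,h/2),(r-.0009,h/2-.0009),(r,h/2-.003),(r,-h/2+.003),(r-.003,-h/2)):
        P.append(c+rr*(np.cos(th)[:,None]*a+np.sin(th)[:,None]*b)+zz*n)
    return np.vstack(P)
def blob(d,seed,rad=70):
    im=d["img"].astype(int);m=((im[:,:,0]-im[:,:,2]>.4*im[:,:,0])&(im[:,:,0]>30)).astype(np.uint8)
    m=cv2.morphologyEx(m,cv2.MORPH_OPEN,np.ones((3,3),np.uint8))
    n,l,st,ce=cv2.connectedComponentsWithStats(m);i=1+np.argmin(np.hypot(*(ce[1:]-seed).T)+1e3*(st[1:,4]<60))
    h=cv2.convexHull(np.argwhere(l==i)[:,::-1].astype(np.float32));return h
def hc(h):
    m=cv2.moments(h);return np.array([m["m10"]/m["m00"],m["m01"]/m["m00"],np.sqrt(m["m00"])])
def fitring(d,seed,x0,n,z=None):
    o=hc(blob(d,seed))
    f=lambda p:(hc(cv2.convexHull(project(d,ringpts(np.array([p[0],p[1],p[2] if z is None else z]),n)).astype(np.float32)))-o)[:3 if z is None else 2]
    r=least_squares(f,x0 if z is None else x0[:2],diff_step=1e-3);return r.x,o,r.cost
E
python3 - <<'E'
from h import *
d=imaging.read_camera("wrist");t=imaging.read_camera("top")
for w,tp,x in(((303,214),(387,209),[.477,-.183,.042]),((432,214),(416,208),[.477,-.28,.042]),((557,213),(446,207),[.475,-.382,.042])):
    for dd,sd in((d,w),(t,tp)):
        r=fitring(dd,sd,x,NRM,.042);print(r[0].round(4),r[1].round(1),round(r[2],4))
E
```

```text
[ 0.4726 -0.1844] [300.1 217.2  72.4] 0.0
[ 0.4714 -0.1828] [386.6 209.1  16. ] 0.0
[ 0.4715 -0.283 ] [429.  215.6  74.1] 0.0
[ 0.4701 -0.2812] [415.8 208.1  16. ] 0.0
[ 0.47   -0.3811] [552.5 214.7  76.9] 0.0
[ 0.4687 -0.3789] [444.5 207.1  15.8] 0.0
```

```bash
python3 - <<'E'
from h import *
c=np.array([.472,-.184,.042])
s=bot.read_state();print(s["q"].round(3),s["tool_pos"].round(4))
for k in(.05,-.008): print(goal(c+k*NRM,RT))
E
```

```text
[-0.784 -0.36   2.525  0.732  0.632  0.28 ] [ 0.4225 -0.1922  0.1292]
(array([-0.0196, -0.0187,  0.0992]), array([ 0.0223, -0.0104, -0.0069]))
(array([-0.0203, -0.02  ,  0.2152]), array([ 0.0223, -0.0104, -0.0069]))
```

>>> step_arm(series=[{"x":-0.02,"y":-0.019,"z":0.1,"ax":0.022,"ay":-0.01,"az":-0.007,"grip":-1},{"x":-0.02,"y":-0.019,"z":0.1,"ax":0.022,"ay":-0.01,"az":-0.007,"grip":-1},{"x":-0.02,"y":-0.019,"z":0.1,"ax":0.022,"ay":-0.01,"az":-0.007,"grip":-1}])

```text
time: 2.05
tool_pos: [0.4415, -0.1805, 0.0787]
tcp_rot: [-2.996, 0.019, -0.937]
wrist_force: [-0.3, 1.1, 0.0]
width: 0.999
grip_force: 0.0
```

```bash
python3 - <<'E'
from h import *
d=imaging.read_camera("wrist");s=bot.read_state();print(s["q"].round(3),s["tool_pos"].round(4))
r=fitring(d,(300,240),[.472,-.184,.042],NRM,.042);print(r[0].round(4),r[1].round(1))
c=np.array([.472,-.184,.042])
for k in(.05,-.008): print(goal(c+k*NRM,RT))
E
```

```text
[-0.719 -0.222  2.54   0.881  0.506  0.145] [ 0.442  -0.1812  0.0801]
[ 0.4727 -0.1845] [318.5 221.4  92.8]
(array([ 0.0055,  0.0049, -0.0032]), array([-0.0065,  0.005 , -0.0024]))
(array([0.0058, 0.0053, 0.1128]), array([-0.0065,  0.005 , -0.0024]))
```

>>> step_arm(series=[{"x":0.006,"y":0.006,"z":0.05,"ax":-0.006,"ay":0.005,"az":-0.002,"grip":-1},{"x":0.006,"y":0.006,"z":0.09,"ax":-0.006,"ay":0.005,"az":-0.002,"grip":-1},{"x":0.006,"y":0.006,"z":0.113,"ax":-0.006,"ay":0.005,"az":-0.002,"grip":-1},{"x":0.006,"y":0.006,"z":0.113,"ax":-0.006,"ay":0.005,"az":-0.002,"grip":-1}])

```text
time: 2.5
tool_pos: [0.4773, -0.1845, 0.0361]
tcp_rot: [2.991, -0.018, 0.947]
wrist_force: [1.0, -0.7, -0.4]
width: 0.997
grip_force: 0.0
```

```bash
python3 - <<'E'
from h import *
d=imaging.read_camera("wrist");s=bot.read_state();print(s["q"].round(3),s["tool_pos"].round(4),s["wrist_force"])
r=fitring(d,(310,220),[.472,-.184,.042],NRM,.042);print(r[0].round(4),r[1].round(1))
c=np.array([.4727,-.1845,.042])
for k in(-.008,): print(goal(c+k*NRM,RT))
cv2.imwrite("pics/w2.png",d["img"][:,:,::-1])
E
```

```text
[-0.656 -0.044  2.51   1.154  0.387 -0.106] [ 0.477  -0.1844  0.0363] [-0.44303339  0.13837377  1.18897869]
[ 0.4724 -0.1842] [311.4 272.1 127. ]
(array([-0.0006,  0.0002,  0.0017]), array([ 0.0012, -0.0041,  0.0006]))
```

>>> step_arm(force=40, series=[{"x":-0.001,"y":0,"z":0.001,"ax":0,"ay":-0.004,"az":0,"grip":1},{"x":-0.001,"y":0,"z":0.001,"ax":0,"ay":-0.004,"az":0,"grip":1},{"x":-0.001,"y":0,"z":0.001,"ax":0,"ay":-0.004,"az":0,"grip":1},{"x":-0.001,"y":0,"z":0.001,"ax":0,"ay":-0.004,"az":0,"grip":1}])

```text
time: 2.95
tool_pos: [0.4761, -0.1842, 0.0355]
tcp_rot: [2.992, -0.018, 0.943]
wrist_force: [-13.1, 0.9, 14.9]
width: 0.707
grip_force: 38.7
```

```bash
python3 - <<'E'
from h import *
d=imaging.read_camera("wrist");s=bot.read_state();print(s["tool_pos"].round(4),s["wrist_force"].round(1),s["width"],s["grip_force"])
r=fitring(d,(310,270),[.472,-.184,.042],NRM,.042);print(r[0].round(4),r[1].round(1))
cv2.imwrite("pics/w3.png",d["img"][:,:,::-1])
E
```

```text
[ 0.4761 -0.1842  0.0355] [-11.7   0.5  14.3] 0.7073258311601829 38.68976175785065
[ 0.4725 -0.1842] [312.1 268.9 127.2]
```

View pics/w3.png

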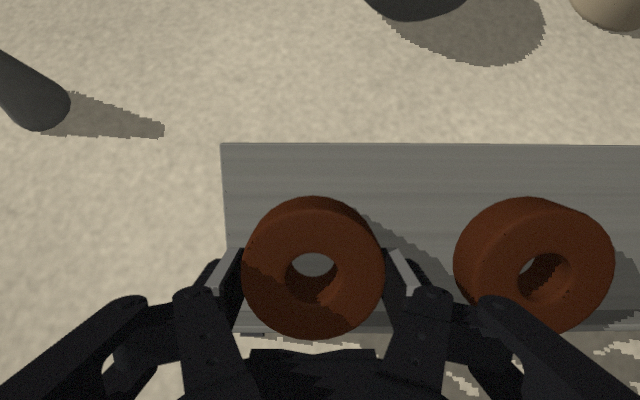

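The picture shows the ring gripped on both sides, centred at (312,269) between pads at (230,270) and (400,270), with the second ring untouched at (535,265). Next: lift, and head for the tube.

```bash
python3 - <<'E'
from h import *
s=bot.read_state();print(goal(s["tool_pos"]+[0,0,.1],RT));print(goal([.49,.15,.22],RD));print(goal([.5,.235,.22],RD))
E
```

```text
(array([ 0.1147,  0.0002, -0.1638]), array([ 0.002 , -0.0001,  0.0007]))
(array([ 0.2281, -0.6682, -0.2916]), array([ 0.0092, -1.1667, -0.0221]))
(array([ 0.2429, -0.8385, -0.2815]), array([ 0.0092, -1.1667, -0.0221]))
```

>>> step_arm(series=[{"x":0.02,"y":0,"z":-0.03,"ax":0,"ay":0,"az":0,"grip":1},{"x":0.06,"y":0,"z":-0.09,"ax":0,"ay":0,"az":0,"grip":1},{"x":0.115,"y":0,"z":-0.164,"ax":0,"ay":0,"az":0,"grip":1},{"x":0.17,"y":-0.05,"z":-0.23,"ax":0,"ay":-0.1,"az":0,"grip":1},{"x":0.228,"y":-0.668,"z":-0.292,"ax":0.01,"ay":-1,"az":-0.02,"grip":1},{"x":0.228,"y":-0.668,"z":-0.292,"ax":0.01,"ay":-1,"az":-0.02,"grip":1},{"x":0.228,"y":-0.668,"z":-0.292,"ax":0.01,"ay":-1,"az":-0.02,"grip":1},{"x":0.228,"y":-0.668,"z":-0.292,"ax":0.01,"ay":-1,"az":-0.02,"grip":1},{"x":0.228,"y":-0.668,"z":-0.292,"ax":0.01,"ay":-1,"az":-0.02,"grip":1},{"x":0.228,"y":-0.668,"z":-0.292,"ax":0.01,"ay":-1,"az":-0.02,"grip":1},{"x":0.228,"y":-0.668,"z":-0.292,"ax":0.01,"ay":-1,"az":-0.02,"grip":1},{"x":0.228,"y":-0.668,"z":-0.292,"ax":0.01,"ay":-1,"az":-0.02,"grip":1}])

```text
time: 4.2
tool_pos: [0.4902, 0.1545, 0.2208]
tcp_rot: [-3.134, -0.005, -0.137]
wrist_force: [-0.1, 0.4, -0.8]
width: 0.708
grip_force: 45.0
```

```bash
python3 - <<'E'
from h import *
s=bot.read_state();print(s["q"].round(2),s["tool_pos"].round(3),s["width"],s["grip_force"]);print(goal([.46,.235,.20],RD))
E
```

```text
[ 0.27 -0.09  2.01 -0.02  1.14  1.85] [0.49  0.154 0.221] 0.7082918556689016 44.98685538768768
(array([-0.0633, -0.1611,  0.037 ]), array([-0.0084, -0.167 ,  0.0055]))
```

>>> step_arm(series=[{"x":-0.063,"y":-0.161,"z":0.037,"ax":-0.008,"ay":-0.167,"az":0.006,"grip":1},{"x":-0.063,"y":-0.161,"z":0.037,"ax":-0.008,"ay":-0.167,"az":0.006,"grip":1},{"x":-0.063,"y":-0.161,"z":0.037,"ax":-0.008,"ay":-0.167,"az":0.006,"grip":1},{"x":-0.063,"y":-0.161,"z":0.037,"ax":-0.008,"ay":-0.167,"az":0.006,"grip":1}])

```text
time: 4.6
tool_pos: [0.4594, 0.2304, 0.1976]
tcp_rot: [3.139, -0.004, -0.006]
wrist_force: [0.4, 0.6, 0.1]
width: 0.701
grip_force: 44.9
```

```bash
python3 - <<'E'
from h import *
d=imaging.read_camera("wrist");s=bot.read_state();print(s["tool_pos"].round(4),s["tcp_rot"].round(3))
T=Ro.from_rotvec(s["tcp_rot"]);c=s["tool_pos"]+T.apply([0,0,-.0074])
r=fitring(d,project(d,[c])[0],c,T.as_matrix()[:,2],c[2]);print("held ring rel tool",T.inv().apply(np.r_[r[0],c[2]]-s["tool_pos"]).round(4),r[1].round(1))
o=d["img"][:,:,::-1].copy();th=np.linspace(0,6.283,100)
for rr in(.0325,.0365):
  P=project(d,np.c_[.5+rr*np.cos(th),.235+rr*np.sin(th),.115+0*th]);cv2.polylines(o,[np.round(P).astype(int)],True,(0,255,0) if rr>.034 else (255,0,255))
cv2.imwrite("pics/w4raw.png",d["img"][:,:,::-1]);cv2.imwrite("pics/w4.png",o)
E
```

```text
[0.4599 0.2299 0.198 ] [ 3.139 -0.006 -0.004]
held ring rel tool [-0.0056 -0.003  -0.0074] [306.5 279.6 139.4]
```

View pics/w4.png

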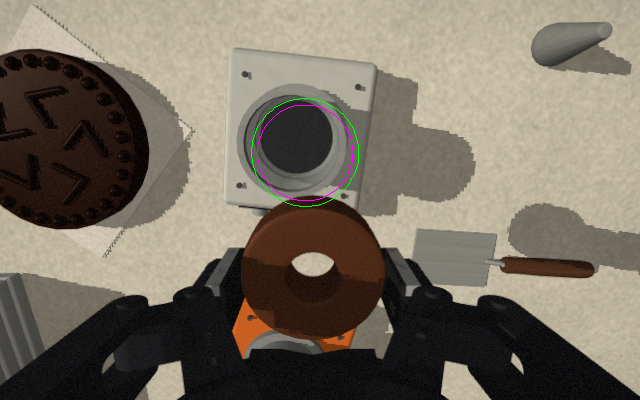

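The held ring is centred at about (312,268). The tube's rim is around (298,137), so my rough guess (green, 304,152) is off by several mm. I'll enlarge it.

```bash
python3 - <<'E'
import cv2
o=cv2.imread("pics/w4raw.png")[70:210,215:375]
cv2.imwrite("pics/c4.png",cv2.resize(o,None,fx=4.2,fy=4.2,interpolation=cv2.INTER_CUBIC))
E
```

```text
(no output)
```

View pics/c4.png

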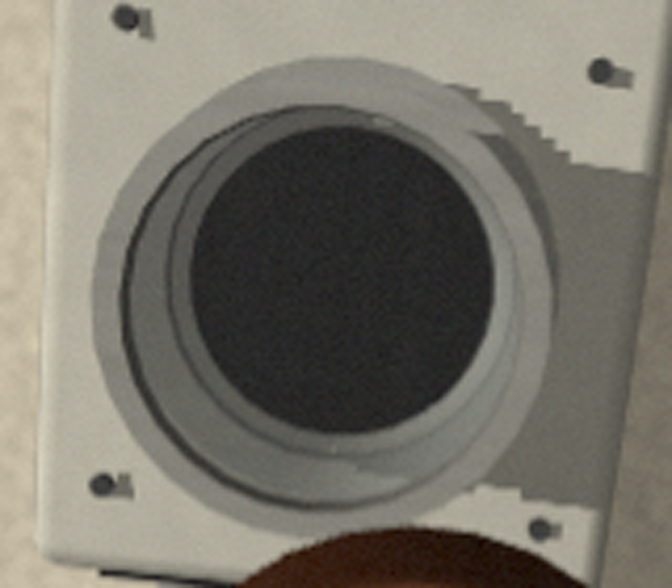

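```bash
python3 - <<'E'
from h import *
d=imaging.read_camera("wrist");cr=lambda p:(np.array(p)+.5)/4.2-.5+[215,70]
print("rim",ground(d,[cr((323.5,297.5)),cr((324,306))],.115).round(4),"floor",ground(d,[cr((341.5,280))],.04).round(4))
for P,z in(([(92,290),(555,300)],.115),([(190,280),(493,280)],.04)):
    g=ground(d,[cr(p) for p in P],z);print("diam",np.linalg.norm(g[0]-g[1]).round(4))
# dark floor by segmentation
g=cv2.cvtColor(d["img"],cv2.COLOR_RGB2GRAY);m=(g<60).astype(np.uint8);n,l,st,ce=cv2.connectedComponentsWithStats(m);i=l[137,296];print(st[i],ce[i],ground(d,[ce[i]],.04).round(4))
t=imaging.read_camera("top");g=cv2.cvtColor(t["img"],cv2.COLOR_RGB2GRAY)
# held ring, orange excluded
im=d["img"].copy();im[im[:,:,0]>150]=200;im[335:]=200;d["img"]=im
s=bot.read_state();T=Ro.from_rotvec(s["tcp_rot"]);c=s["tool_pos"]+T.apply([0,0,-.0074])
h=blob(d,(312,268));x,y,w,hh=cv2.boundingRect(h);M=cv2.convexHull(project(d,ringpts(c+T.apply([.0008,0,0]),T.as_matrix()[:,2])).astype(np.float32));print((x,y,w,hh),cv2.boundingRect(M),cv2.boundingRect(cv2.convexHull(project(d,ringpts(c+T.apply([.0018,0,0]),T.as_matrix()[:,2])).astype(np.float32))))
E
```

```text
rim [[0.5098 0.2433 0.115 ]
 [0.5085 0.2433 0.115 ]] floor [[0.5079 0.2438 0.04  ]]
diam 0.0745
diam 0.0647
[ 260  101   72   73 4105] [295.15030451 136.9956151 ] [[0.5072 0.2445 0.04  ]]
(241, 196, 144, 139) (239, 193, 148, 145) (239, 191, 148, 145)
```

```bash
python3 - <<'E'
from h import *
print(goal([.508,.2437,.130],RD))
E
```

```text
(array([ 0.0952, -0.0289,  0.1365]), array([ 0.0036,  0.0041, -0.0102]))
```

>>> step_arm(series=[{"x":0.095,"y":-0.029,"z":0.136,"ax":0.004,"ay":0.004,"az":-0.01,"grip":1},{"x":0.095,"y":-0.029,"z":0.136,"ax":0.004,"ay":0.004,"az":-0.01,"grip":1},{"x":0.095,"y":-0.029,"z":0.136,"ax":0.004,"ay":0.004,"az":-0.01,"grip":1},{"x":0.095,"y":-0.029,"z":0.136,"ax":0.004,"ay":0.004,"az":-0.01,"grip":1}])

```text
time: 5.15
tool_pos: [0.5071, 0.2438, 0.1294]
tcp_rot: [3.141, -0.001, -0.005]
wrist_force: [0.3, 0.1, -0.2]
width: 0.703
grip_force: 45.0
```

```bash
python3 - <<'E'
from h import *
d=imaging.read_camera("wrist");print(goal([.508,.2437,.130],RD));s=bot.read_state();print(s["tool_pos"].round(4))
o=cv2.resize(d["img"][130:330,190:440,::-1],None,fx=3,fy=2.9,interpolation=2)
cv2.imwrite("pics/c5.png",o);cv2.imwrite("pics/c5raw.png",d["img"][:,:,::-1])
E
```

```text
(array([0.0009, 0.0013, 0.0011]), array([-0.001 ,  0.0018,  0.0001]))
[0.5076 0.2443 0.1305]
```

View pics/c5.png

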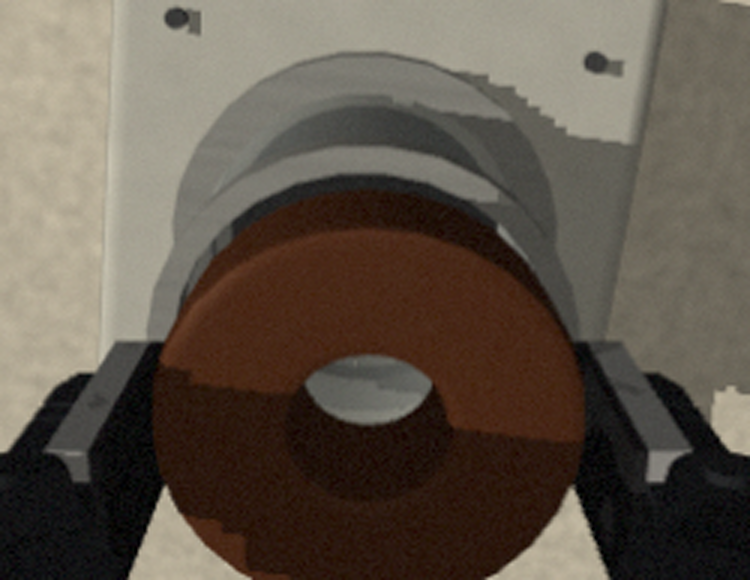

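The ring sits just above the mouth: it spans crop x 153–585, and the rim's outer edge spans about 148–580. That puts it roughly 1 mm too far to the image right. The far inner edge of the rim is at crop (365,175) and its far outer edge at (365,146).

```bash
python3 - <<'E'
from h import *
d=imaging.read_camera("wrist");s=bot.read_state();print(s["tool_pos"].round(4))
cr=lambda p:((p[0]+.5)/3-.5+190,(p[1]+.5)/2.9-.5+130)
g=ground(d,[cr((365,175)),cr((365,146)),cr((148,320)),cr((580,320))],.115);print(g.round(4), "tube x",g[0,0]-.0325,g[1,0]-.0365,"y",g[2:,1].mean())
T=Ro.from_rotvec(s["tcp_rot"]);h=blob(d,(313,270));print(cv2.boundingRect(h))
for z in(-.0074,-.005):
  c=s["tool_pos"]+T.apply([.0008,0,z]);print(cv2.boundingRect(project(d,ringpts(c,T.as_matrix()[:,2])).astype(np.float32)))
print(goal([.508,.2443,.122],RD),goal([.508,.2443,.111],RD))
E
```

```text
[0.5079 0.2447 0.1313]
[[0.5384 0.2447 0.115 ]
 [0.5434 0.2447 0.115 ]
 [0.5121 0.282  0.115 ]
 [0.512  0.2078 0.115 ]] tube x 0.5059173182331916 0.5069257587597636 y 0.2449139927666987
(241, 196, 144, 144)
(237, 194, 148, 145)
(238, 193, 146, 143)
(array([0.0003, 0.0009, 0.0186]), array([-0.0023, -0.0011,  0.001 ])) (array([0.0003, 0.0009, 0.0406]), array([-0.0023, -0.0011,  0.001 ]))
```

>>> step_arm(series=[{"x":-0.0016,"y":-0.0016,"z":0.01,"ax":-0.002,"ay":-0.001,"az":0,"grip":1},{"x":-0.0016,"y":-0.0016,"z":0.02,"ax":-0.002,"ay":-0.001,"az":0,"grip":1},{"x":-0.0016,"y":-0.0016,"z":0.028,"ax":-0.002,"ay":-0.001,"az":0,"grip":1},{"x":-0.0016,"y":-0.0016,"z":0.034,"ax":-0.002,"ay":-0.001,"az":0,"grip":1},{"x":-0.0016,"y":-0.0016,"z":0.034,"ax":-0.002,"ay":-0.001,"az":0,"grip":1},{"x":-0.0016,"y":-0.0016,"z":0.034,"ax":-0.002,"ay":-0.001,"az":0,"grip":1}])

```text
time: 5.85
tool_pos: [0.5061, 0.246, 0.1123]
tcp_rot: [3.141, 0.003, -0.004]
wrist_force: [0.0, -0.1, -1.1]
width: 0.702
grip_force: 44.9
```

>>> step_arm(series=[{"x":0,"y":0,"z":0.003,"ax":0,"ay":0,"az":0,"grip":1},{"x":0,"y":0,"z":0.003,"ax":0,"ay":0,"az":0,"grip":-1},{"x":0,"y":0,"z":0.003,"ax":0,"ay":0,"az":0,"grip":-1},{"x":0,"y":0,"z":0.003,"ax":0,"ay":0,"az":0,"grip":-1},{"x":0,"y":0,"z":0.003,"ax":0,"ay":0,"az":0,"grip":-1},{"x":0,"y":0,"z":-0.1,"ax":0,"ay":0,"az":0,"grip":-1},{"x":0,"y":0,"z":-0.18,"ax":0,"ay":0,"az":0,"grip":-1},{"x":0,"y":0,"z":-0.18,"ax":0,"ay":0,"az":0,"grip":-1},{"x":0,"y":0,"z":-0.18,"ax":0,"ay":0,"az":0,"grip":-1}])

```text
time: 6.75
tool_pos: [0.5078, 0.2466, 0.2045]
tcp_rot: [-3.141, -0.002, -0.003]
wrist_force: [-0.1, -1.1, -0.2]
width: 0.995
grip_force: 0.0
```

```bash
python3 - <<'E'
from h import *
d=imaging.read_camera("wrist");s=bot.read_state();print(s["tool_pos"].round(4))
p=project(d,[[.5072,.2447,.115],[.5072,.2447,.064]]);print(p)
u,v=p[0].astype(int);cv2.imwrite("pics/c6.png",cv2.resize(d["img"][max(v-80,0):v+80,u-100:u+100,::-1],None,fx=3.5,fy=3.5,interpolation=2))
cv2.imwrite("pics/c6raw.png",d["img"][:,:,::-1])
cc=np.array([.4713,-.283,.042]);print(goal(cc+.06*NRM,RT))
E
```

```text
[0.5065 0.246  0.2026]
[[314.83343256 209.93669175]
 [314.42670902 194.03539543]]
(array([-0.1406,  1.057 ,  0.2234]), array([-0.0072,  1.1695,  0.0253]))
```

View pics/c6.png

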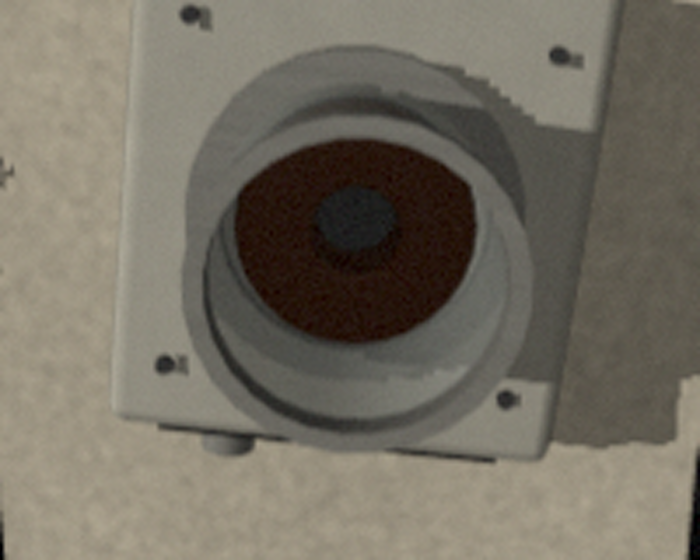

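The ring lies flat on the tube floor: brown disc centred at crop (355,240), hole at (357,218), with the rim around it. On to the second ring.

>>> step_arm(series=[{"x":-0.1,"y":0.92,"z":0.08,"ax":-0.006,"ay":1,"az":0.022,"grip":-1},{"x":-0.1,"y":0.92,"z":0.08,"ax":-0.006,"ay":1,"az":0.022,"grip":-1},{"x":-0.1,"y":0.92,"z":0.08,"ax":-0.006,"ay":1,"az":0.022,"grip":-1},{"x":-0.1,"y":0.92,"z":0.08,"ax":-0.006,"ay":1,"az":0.022,"grip":-1},{"x":-0.1,"y":0.92,"z":0.08,"ax":-0.006,"ay":1,"az":0.022,"grip":-1},{"x":-0.1,"y":0.92,"z":0.08,"ax":-0.006,"ay":1,"az":0.022,"grip":-1},{"x":-0.1,"y":0.92,"z":0.08,"ax":-0.006,"ay":1,"az":0.022,"grip":-1},{"x":-0.1,"y":0.92,"z":0.08,"ax":-0.006,"ay":1,"az":0.022,"grip":-1},{"x":-0.1,"y":0.92,"z":0.08,"ax":-0.006,"ay":1,"az":0.022,"grip":-1},{"x":-0.1,"y":0.92,"z":0.08,"ax":-0.006,"ay":1,"az":0.022,"grip":-1},{"x":-0.1,"y":0.92,"z":0.08,"ax":-0.006,"ay":1,"az":0.022,"grip":-1},{"x":-0.1,"y":0.92,"z":0.08,"ax":-0.006,"ay":1,"az":0.022,"grip":-1}])

```text
time: 8.0
tool_pos: [0.4557, -0.2138, 0.1605]
tcp_rot: [3.036, -0.02, 0.805]
wrist_force: [-0.7, 0.1, 1.0]
width: 1.004
grip_force: 0.0
```

```bash
python3 - <<'E'
from h import *
d=imaging.read_camera("wrist");s=bot.read_state();print(s["q"].round(2),s["tool_pos"].round(4))
cc=np.array([.4713,-.283,.042]);r=fitring(d,project(d,[cc])[0],cc,NRM,.042);print(r[0].round(4),r[1].round(1));print(goal(cc+.05*NRM,RT))
E
```

```text
[-0.71 -0.27  2.36  0.52  0.71  0.53] [ 0.4561 -0.2129  0.1609]
[ 0.4717 -0.281 ] [393.5 252.9  66.2]
(array([-0.0992,  0.1402,  0.1225]), array([-4.900e-03,  1.758e-01, -1.000e-04]))
```

>>> step_arm(series=[{"x":-0.099,"y":0.139,"z":0.08,"ax":-0.005,"ay":0.176,"az":0,"grip":-1},{"x":-0.099,"y":0.139,"z":0.12,"ax":-0.005,"ay":0.176,"az":0,"grip":-1},{"x":-0.099,"y":0.139,"z":0.12,"ax":-0.005,"ay":0.176,"az":0,"grip":-1},{"x":-0.099,"y":0.139,"z":0.12,"ax":-0.005,"ay":0.176,"az":0,"grip":-1}])

```text
time: 8.45
tool_pos: [0.4414, -0.2808, 0.0812]
tcp_rot: [-2.997, 0.02, -0.941]
wrist_force: [-0.5, 0.5, 0.4]
width: 1.0
grip_force: 0.0
```

```bash
python3 - <<'E'
from h import *
d=imaging.read_camera("wrist");s=bot.read_state();print(s["q"].round(2),s["tool_pos"].round(4))
cc=np.array([.4713,-.2825,.042]);r=fitring(d,project(d,[cc])[0],cc,NRM,.042);print(r[0].round(4),r[1].round(1));cc[:2]=r[0];print(goal(cc-.008*NRM,RT))
E
```

```text
[-0.92 -0.07  2.41  0.92  0.61 -0.06] [ 0.4424 -0.2806  0.0833]
[ 0.4713 -0.2821] [313.8 224.9  91.8]
(array([0.0002, 0.0027, 0.1168]), array([-0.0059,  0.0017, -0.0021]))
```

>>> step_arm(series=[{"x":0,"y":0.003,"z":0.05,"ax":-0.006,"ay":0.002,"az":-0.002,"grip":-1},{"x":0,"y":0.003,"z":0.09,"ax":-0.006,"ay":0.002,"az":-0.002,"grip":-1},{"x":0,"y":0.003,"z":0.115,"ax":-0.006,"ay":0.002,"az":-0.002,"grip":-1},{"x":0,"y":0.003,"z":0.115,"ax":-0.006,"ay":0.002,"az":-0.002,"grip":-1},{"x":0,"y":0.003,"z":0.115,"ax":-0.006,"ay":0.002,"az":-0.002,"grip":-1}])

```text
time: 9.0
tool_pos: [0.4776, -0.284, 0.0405]
tcp_rot: [2.985, -0.011, 0.95]
wrist_force: [-0.9, 0.6, -1.1]
width: 0.997
grip_force: 0.0
```

```bash
python3 - <<'E'
from h import *
d=imaging.read_camera("wrist");s=bot.read_state();print(s["q"].round(2),s["tool_pos"].round(4),s["wrist_force"].round(1))
cc=np.array([.4713,-.2825,.042]);r=fitring(d,project(d,[cc])[0],cc,NRM,.042);print(r[0].round(4),r[1].round(1));cc[:2]=.4713,-.2823;print(goal(cc-.008*NRM,RT))
E
```

```text
[-0.86  0.07  2.39  1.1   0.5  -0.22] [ 0.4776 -0.2846  0.0408] [-0.7 -0.2 -0.3]
[ 0.4711 -0.2824] [308.4 277.3 124.2]
(array([-0.0089, -0.0046,  0.0067]), array([ 0.0094, -0.0108,  0.0101]))
```

>>> step_arm(series=[{"x":-0.009,"y":-0.0045,"z":0.007,"ax":0.009,"ay":-0.011,"az":0.01,"grip":-1},{"x":-0.009,"y":-0.0045,"z":0.007,"ax":0.009,"ay":-0.011,"az":0.01,"grip":-1}])

```text
time: 9.25
tool_pos: [0.4748, -0.2828, 0.0341]
tcp_rot: [2.994, -0.021, 0.942]
wrist_force: [-0.2, 0.1, -0.3]
width: 1.0
grip_force: 0.0
```

```bash
python3 - <<'E'
from h import *
d=imaging.read_camera("wrist");s=bot.read_state();print(s["tool_pos"].round(4),s["wrist_force"].round(1))
cc=np.array([.4713,-.2823,.042]);r=fitring(d,project(d,[cc])[0],cc,NRM,.042);print(r[0].round(4),r[1].round(1));print(goal(cc-.008*NRM,RT))
E
```

```text
[ 0.4748 -0.283   0.0341] [-0.6  0.3  0.3]
[ 0.4711 -0.2823] [310.8 268.8 128.7]
(array([ 0.0033, -0.0013, -0.001 ]), array([ 0.0012,  0.0026, -0.0044]))
```

>>> step_arm(force=40, series=[{"x":0.003,"y":-0.001,"z":0,"ax":0.001,"ay":0.002,"az":-0.004,"grip":-1},{"x":0.003,"y":-0.001,"z":0,"ax":0.001,"ay":0.002,"az":-0.004,"grip":1},{"x":0.003,"y":-0.001,"z":0,"ax":0.001,"ay":0.002,"az":-0.004,"grip":1},{"x":0.003,"y":-0.001,"z":0,"ax":0.001,"ay":0.002,"az":-0.004,"grip":1},{"x":0.003,"y":-0.001,"z":0,"ax":0.001,"ay":0.002,"az":-0.004,"grip":1},{"x":0.003,"y":-0.001,"z":0,"ax":0.001,"ay":0.002,"az":-0.004,"grip":1}])

```text
time: 9.9
tool_pos: [0.4761, -0.2829, 0.0352]
tcp_rot: [2.993, -0.018, 0.944]
wrist_force: [-7.9, 1.1, 7.1]
width: 0.703
grip_force: 40.5
```

```bash
python3 - <<'E'
from h import *
d=imaging.read_camera("wrist");s=bot.read_state();print(s["tool_pos"].round(4),s["wrist_force"].round(1),s["width"],s["grip_force"])
cc=np.array([.4713,-.2823,.042]);r=fitring(d,project(d,[cc])[0],cc,NRM,.042)
T=Ro.from_rotvec(s["tcp_rot"]);print(r[0].round(4),r[1].round(1),"in tool",T.inv().apply(np.r_[r[0],.042]-s["tool_pos"]).round(4))
print(goal([.48,.15,.22],RD))
E
```

```text
[ 0.4761 -0.2829  0.0352] [-6.9  0.7  8.7] 0.7076580254617649 40.51413953304291
[ 0.471 -0.283] [312.3 272.3 128.3] in tool [-0.0003  0.0001 -0.0085]
(array([ 0.2097, -0.8659, -0.3045]), array([ 0.0074, -1.1668, -0.0226]))
```

>>> step_arm(series=[{"x":0.02,"y":0,"z":-0.03,"ax":0,"ay":0,"az":0,"grip":1},{"x":0.06,"y":0,"z":-0.09,"ax":0,"ay":0,"az":0,"grip":1},{"x":0.115,"y":0,"z":-0.164,"ax":0,"ay":0,"az":0,"grip":1},{"x":0.17,"y":-0.07,"z":-0.24,"ax":0,"ay":-0.1,"az":0,"grip":1},{"x":0.21,"y":-0.8,"z":-0.305,"ax":0.007,"ay":-1,"az":-0.02,"grip":1},{"x":0.21,"y":-0.8,"z":-0.305,"ax":0.007,"ay":-1,"az":-0.02,"grip":1},{"x":0.21,"y":-0.8,"z":-0.305,"ax":0.007,"ay":-1,"az":-0.02,"grip":1},{"x":0.21,"y":-0.8,"z":-0.305,"ax":0.007,"ay":-1,"az":-0.02,"grip":1},{"x":0.21,"y":-0.8,"z":-0.305,"ax":0.007,"ay":-1,"az":-0.02,"grip":1},{"x":0.21,"y":-0.8,"z":-0.305,"ax":0.007,"ay":-1,"az":-0.02,"grip":1},{"x":0.21,"y":-0.8,"z":-0.305,"ax":0.007,"ay":-1,"az":-0.02,"grip":1},{"x":0.21,"y":-0.8,"z":-0.305,"ax":0.007,"ay":-1,"az":-0.02,"grip":1}])

```text
time: 11.15
tool_pos: [0.4793, 0.0948, 0.2162]
tcp_rot: [3.139, -0.002, 0.136]
wrist_force: [1.6, 0.8, -0.9]
width: 0.705
grip_force: 44.6
```

```bash
python3 - <<'E'
from h import *
bot.read_state();imaging.read_camera("wrist");imaging.read_camera("wrist")
s=bot.read_state();print(s["tool_pos"].round(4),s["width"])
print(goal([.5075,.244,.150],RD))
E
```

```text
[0.48   0.0986 0.2173] 0.7008262067392752
(array([ 0.0446, -0.2902,  0.1399]), array([-0.0059, -0.1691,  0.0112]))
```

>>> step_arm(series=[{"x":0.045,"y":-0.29,"z":0.139,"ax":-0.006,"ay":-0.169,"az":0.011,"grip":1},{"x":0.045,"y":-0.29,"z":0.139,"ax":-0.006,"ay":-0.169,"az":0.011,"grip":1},{"x":0.045,"y":-0.29,"z":0.139,"ax":-0.006,"ay":-0.169,"az":0.011,"grip":1},{"x":0.045,"y":-0.29,"z":0.139,"ax":-0.006,"ay":-0.169,"az":0.011,"grip":1},{"x":0.045,"y":-0.29,"z":0.139,"ax":-0.006,"ay":-0.169,"az":0.011,"grip":1},{"x":0.045,"y":-0.29,"z":0.139,"ax":-0.006,"ay":-0.169,"az":0.011,"grip":1}])

```text
time: 11.85
tool_pos: [0.5084, 0.2364, 0.1487]
tcp_rot: [3.138, -0.011, -0.004]
wrist_force: [-0.4, -0.5, -0.6]
width: 0.707
grip_force: 44.6
```

```bash
python3 - <<'E'
from h import *
d=imaging.read_camera("wrist");s=bot.read_state();print(s["tool_pos"].round(4),s["tcp_rot"].round(3))
print(goal([.5077,.2443,.130],RD))
T=Ro.from_rotvec(s["tcp_rot"])
im=d["img"].copy();im[im[:,:,0]>150]=200;d["img"]=im
print(cv2.boundingRect(blob(d,(313,270))))
print(cv2.boundingRect(project(d,ringpts(s["tool_pos"]+T.apply([-.0003,0,-.0085]),T.as_matrix()[:,2])).astype(np.float32)))
cv2.imwrite("pics/w7raw.png",d["img"][:,:,::-1])
E
```

```text
[0.5087 0.2362 0.1493] [ 3.138e+00 -1.300e-02 -2.000e-03]
(array([-0.0021, -0.0162,  0.0386]), array([ 0.0067,  0.0027, -0.0154]))
(240, 185, 146, 159)
(238, 197, 149, 146)
```

>>> step_arm(series=[{"x":-0.002,"y":-0.017,"z":0.038,"ax":0.007,"ay":0.003,"az":-0.015,"grip":1},{"x":-0.002,"y":-0.017,"z":0.038,"ax":0.007,"ay":0.003,"az":-0.015,"grip":1},{"x":-0.002,"y":-0.017,"z":0.038,"ax":0.007,"ay":0.003,"az":-0.015,"grip":1}])

```text
time: 12.2
tool_pos: [0.5075, 0.2448, 0.1305]
tcp_rot: [-3.141, 0.001, 0.0]
wrist_force: [1.2, 0.2, 0.4]
width: 0.704
grip_force: 44.6
```

```bash
python3 - <<'E'
from h import *
d=imaging.read_camera("wrist");s=bot.read_state();print(s["tool_pos"].round(4),s["tcp_rot"].round(3))
print(goal([.5073,.2446,.111],RD))
T=Ro.from_rotvec(s["tcp_rot"])
print(cv2.boundingRect(blob(d,(313,270))))
print(cv2.boundingRect(project(d,ringpts(s["tool_pos"]+T.apply([-.0003,0,-.0085]),T.as_matrix()[:,2])).astype(np.float32)))
# rim outer edges along columns/rows by registering to the earlier picture c5raw (tube part)
a=cv2.cvtColor(cv2.imread("pics/c5raw.png"),cv2.COLOR_BGR2GRAY);b=cv2.cvtColor(d["img"],cv2.COLOR_RGB2GRAY)
tp=a[140:185,235:395];r=cv2.matchTemplate(b[100:240,200:440],tp,cv2.TM_CCOEFF_NORMED);_,v,_,l=cv2.minMaxLoc(r);print("tube shift since c5",l[0]+200-235,l[1]+100-140,v)
E
```

```text
[0.5079 0.2451 0.1309] [-3.141e+00  1.000e-03 -1.000e-03]
(array([-0.0013,  0.001 ,  0.0397]), array([-0.0015, -0.0015, -0.0012]))
(240, 191, 146, 152)
(237, 196, 149, 146)
tube shift since c5 2 1 0.988426148891449
```

>>> step_arm(series=[{"x":0,"y":0,"z":0.01,"ax":-0.001,"ay":-0.001,"az":0,"grip":1},{"x":0,"y":0,"z":0.02,"ax":-0.001,"ay":-0.001,"az":0,"grip":1},{"x":0,"y":0,"z":0.028,"ax":-0.001,"ay":-0.001,"az":0,"grip":1},{"x":0,"y":0,"z":0.036,"ax":-0.001,"ay":-0.001,"az":0,"grip":1},{"x":0,"y":0,"z":0.039,"ax":-0.001,"ay":-0.001,"az":0,"grip":1},{"x":0,"y":0,"z":0.039,"ax":-0.001,"ay":-0.001,"az":0,"grip":1}])

```text
time: 12.85
tool_pos: [0.5072, 0.2461, 0.1101]
tcp_rot: [3.141, 0.001, -0.002]
wrist_force: [-1.0, -0.9, -0.8]
width: 0.709
grip_force: 44.8
```

No contact force, and the ring's lower part is in the mouth. Releasing.

>>> step_arm(series=[{"x":0,"y":0,"z":0,"ax":0,"ay":0,"az":0,"grip":-1},{"x":0,"y":0,"z":0,"ax":0,"ay":0,"az":0,"grip":-1},{"x":0,"y":0,"z":0,"ax":0,"ay":0,"az":0,"grip":-1},{"x":0,"y":0,"z":0,"ax":0,"ay":0,"az":0,"grip":-1},{"x":0,"y":0,"z":-0.1,"ax":0,"ay":0,"az":0,"grip":-1},{"x":0,"y":0,"z":-0.18,"ax":0,"ay":0,"az":0,"grip":-1},{"x":0,"y":0,"z":-0.18,"ax":0,"ay":0,"az":0,"grip":-1},{"x":0,"y":0,"z":-0.18,"ax":0,"ay":0,"az":0,"grip":-1}])

```text
time: 13.65
tool_pos: [0.5087, 0.2467, 0.2021]
tcp_rot: [-3.14, -0.001, -0.004]
wrist_force: [-1.0, -0.2, -0.4]
width: 0.998
grip_force: 0.0
```

```bash
python3 - <<'E'
from h import *
d=imaging.read_camera("wrist");s=bot.read_state();print(s["tool_pos"].round(4),s["width"])
h=blob(d,(315,200),60);print("brown",cv2.boundingRect(h),cv2.fitEllipse(h))
e={"img":cv2.imread("pics/c6raw.png")[:,:,::-1]};print("earlier",cv2.boundingRect(blob(e,(315,197))))
for z in(.064,.088):
  th=np.linspace(0,6.28,80);print(z,cv2.boundingRect(project(d,np.c_[.5075+.028*np.cos(th),.244+.028*np.sin(th),z+0*th]).astype(np.float32)))
t=imaging.read_camera("top");sc=imaging.read_camera("scene")
cv2.imwrite("pics/top8.png",t["img"][:,:,::-1]);cv2.imwrite("pics/scene8.png",sc["img"][:,:,::-1]);cv2.imwrite("pics/w8.png",d["img"][:,:,::-1])
# follower: top-view and scene estimates
print("foll knob top",ground(t,[(281,158)],.062).round(4), tri((t,(282,157)),(sc,(391,208))).round(3))
print(goal([.62,.17,.2],RD))
E
```

```text
[0.5074 0.2461 0.2003] 0.9971923854795974
brown (278, 171, 74, 67) ((314.7370300292969, 203.36239624023438), (67.35598754882812, 74.85380554199219), 85.38741302490234)
earlier (281, 169, 68, 58)
0.064 (283, 163, 65, 63)
0.088 (280, 167, 71, 68)
foll knob top [[0.6603 0.164  0.062 ]] [0.665 0.161 0.061]
(array([ 0.2271,  0.1515, -0.0038]), array([0.0019, 0.0069, 0.0014]))
```

Both rings are flat in the tube: the brown disc is now 74×67 px, which matches a top face at 88 mm. Now the follower.

>>> step_arm(series=[{"x":0.227,"y":0.152,"z":-0.004,"ax":0.002,"ay":0.007,"az":0.001,"grip":-1},{"x":0.227,"y":0.152,"z":-0.004,"ax":0.002,"ay":0.007,"az":0.001,"grip":-1},{"x":0.227,"y":0.152,"z":-0.004,"ax":0.002,"ay":0.007,"az":0.001,"grip":-1},{"x":0.227,"y":0.152,"z":-0.004,"ax":0.002,"ay":0.007,"az":0.001,"grip":-1},{"x":0.227,"y":0.152,"z":-0.004,"ax":0.002,"ay":0.007,"az":0.001,"grip":-1}])

```text
time: 14.3
tool_pos: [0.6203, 0.1695, 0.1998]
tcp_rot: [-3.141, 0.002, 0.002]
wrist_force: [-0.1, 0.6, -0.2]
width: 0.999
grip_force: 0.0
```

```bash
python3 - <<'E'
from h import *
d=imaging.read_camera("wrist");s=bot.read_state();print(s["q"].round(2),s["tool_pos"].round(4))
print(project(d,[[.664,.162,.062],[.664,.162,0.02]]))
o=d["img"][:,:,::-1].copy()
u,v=np.clip(project(d,[[.664,.162,.04]])[0].astype(int),[100,80],[540,320])
cv2.imwrite("pics/c9raw.png",o);cv2.imwrite("pics/c9.png",cv2.resize(o[v-80:v+80,u-100:u+100],None,fx=3.5,fy=3.5,interpolation=2));print(u,v)
E
```

```text
[0.23 0.22 1.71 0.   1.21 1.8 ] [0.6197 0.1701 0.2001]
[[320.96112791 143.08635269]
 [319.85881039 139.48527185]]
320 141
```

View pics/c9.png

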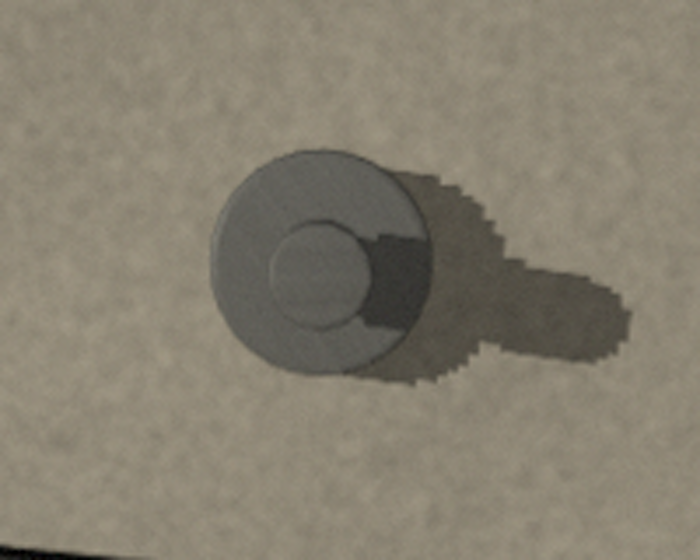

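The follower stands upright, with its knob top at crop (320,274) and its disc centre at (321,263). I'll turn those into positions.

```bash
python3 - <<'E'
from h import *
d=imaging.read_camera("wrist");s=bot.read_state()
cr=lambda p:((p[0]+.5)/3.5-.5+220,(p[1]+.5)/3.5-.5+61)
k=ground(d,[cr((320.5,274))],.062)[0];b=ground(d,[cr((321,263))],.018)[0];print(k.round(4),b.round(4),s["tool_pos"].round(4))
c=(k+b)/2;print(goal([c[0],c[1],.1],RD),goal([c[0],c[1],.036],RD))
E
```

```text
[0.6669 0.1709 0.062 ] [0.6669 0.1709 0.018 ] [0.6195 0.1706 0.2005]
(array([ 0.0948, -0.0005,  0.2011]), array([-0.0019,  0.0007,  0.001 ])) (array([ 0.0948, -0.0004,  0.3291]), array([-0.0019,  0.0007,  0.001 ]))
```

>>> step_arm(series=[{"x":0.095,"y":0,"z":0.08,"ax":-0.002,"ay":0.001,"az":0.001,"grip":-1},{"x":0.095,"y":0,"z":0.16,"ax":-0.002,"ay":0.001,"az":0.001,"grip":-1},{"x":0.095,"y":0,"z":0.2,"ax":-0.002,"ay":0.001,"az":0.001,"grip":-1},{"x":0.095,"y":0,"z":0.2,"ax":-0.002,"ay":0.001,"az":0.001,"grip":-1}])

```text
time: 14.8
tool_pos: [0.664, 0.1707, 0.0967]
tcp_rot: [3.14, 0.002, -0.011]
wrist_force: [-0.6, -0.2, 0.1]
width: 1.002
grip_force: 0.0
```

```bash
python3 - <<'E'
from h import *
d=imaging.read_camera("wrist");s=bot.read_state();print(s["tool_pos"].round(4));print(goal([.6669,.1709,.036],RD))
# check disc position by Hough around the expected place
p=project(d,[[.6669,.1709,.062],[.6669,.1709,.018],[.6669+.013,.1709,.062]]);print(p.round(1))
g=cv2.medianBlur(cv2.cvtColor(d["img"],cv2.COLOR_RGB2GRAY),3);r=abs(p[2,1]-p[0,1])
H=cv2.HoughCircles(g,cv2.HOUGH_GRADIENT,1.5,15,param1=60,param2=15,minRadius=int(r*.85),maxRadius=int(r*1.15));print(H[0][np.argsort(np.hypot(*(H[0][:,:2]-p[0]).T))][:3] if H is not None else None)
cv2.imwrite("pics/w10.png",d["img"][:,:,::-1])
E
```

```text
[0.666  0.1711 0.0997]
(array([0.0021, 0.0002, 0.1275]), array([0.0014, 0.0041, 0.0022]))
[[311.6 230.1]
 [311.6 208.5]
 [311.6 208.2]]
[[312.75 228.75  20.7 ]
 [296.25 191.25  22.5 ]
 [329.25 189.75  22.35]]
```

>>> step_arm(series=[{"x":0.0025,"y":0.0005,"z":0.06,"ax":0.001,"ay":0.004,"az":0.002,"grip":-1},{"x":0.0025,"y":0.0005,"z":0.11,"ax":0.001,"ay":0.004,"az":0.002,"grip":-1},{"x":0.0025,"y":0.0005,"z":0.1275,"ax":0.001,"ay":0.004,"az":0.002,"grip":-1},{"x":0.0025,"y":0.0005,"z":0.1275,"ax":0.001,"ay":0.004,"az":0.002,"grip":-1}])

```text
time: 15.25
tool_pos: [0.6697, 0.1706, 0.0389]
tcp_rot: [-3.141, 0.001, -0.008]
wrist_force: [0.2, -0.3, 0.7]
width: 1.001
grip_force: 0.0
```

```bash
python3 - <<'E'
from h import *
d=imaging.read_camera("wrist");s=bot.read_state();print(s["tool_pos"].round(4));print(goal([.667,.1709,.036],RD))
E
```

```text
[0.6708 0.1707 0.0401]
(array([-0.0076, -0.0003,  0.0081]), array([-0.0021, -0.0132, -0.0014]))
```

>>> step_arm(series=[{"x":-0.006,"y":0,"z":0.007,"ax":-0.001,"ay":-0.01,"az":-0.001,"grip":-1},{"x":-0.006,"y":0,"z":0.007,"ax":-0.001,"ay":-0.01,"az":-0.001,"grip":-1},{"x":-0.006,"y":0,"z":0.007,"ax":-0.001,"ay":-0.01,"az":-0.001,"grip":-1},{"x":-0.006,"y":0,"z":0.007,"ax":-0.001,"ay":-0.01,"az":-0.001,"grip":-1}])

```text
time: 15.7
tool_pos: [0.6679, 0.1702, 0.0358]
tcp_rot: [-3.141, 0.001, -0.002]
wrist_force: [1.1, -0.0, 0.5]
width: 1.001
grip_force: 0.0
```

```bash
python3 - <<'E'
from h import *
d=imaging.read_camera("wrist");s=bot.read_state();print(s["tool_pos"].round(4));print(goal([.667,.1709,.036],RD))
E
```

```text
[0.6678 0.1702 0.0357]
(array([-0.0016, -0.0014, -0.0007]), array([-0.0008, -0.0023, -0.0017]))
```

>>> step_arm(force=60, series=[{"x":-0.0016,"y":-0.001,"z":0,"ax":0,"ay":-0.002,"az":0,"grip":-1},{"x":-0.0016,"y":-0.001,"z":0,"ax":0,"ay":-0.002,"az":0,"grip":1},{"x":-0.0016,"y":-0.001,"z":0,"ax":0,"ay":-0.002,"az":0,"grip":1},{"x":-0.0016,"y":-0.001,"z":0,"ax":0,"ay":-0.002,"az":0,"grip":1},{"x":-0.0016,"y":-0.001,"z":0,"ax":0,"ay":-0.002,"az":0,"grip":1},{"x":-0.0016,"y":-0.001,"z":0,"ax":0,"ay":-0.002,"az":0,"grip":1},{"x":-0.0016,"y":-0.001,"z":0,"ax":0,"ay":-0.002,"az":0,"grip":1},{"x":-0.0016,"y":-0.001,"z":0,"ax":0,"ay":-0.002,"az":0,"grip":1}])

```text
time: 16.55
tool_pos: [0.6669, 0.1706, 0.0353]
tcp_rot: [-3.141, 0.001, 0.0]
wrist_force: [0.8, 0.5, 1.0]
width: 0.288
grip_force: 59.1
```

```bash
python3 - <<'E'
from h import *
d=imaging.read_camera("wrist");s=bot.read_state();print(s["tool_pos"].round(4),s["wrist_force"].round(1),s["width"]*85,s["grip_force"])
cv2.imwrite("pics/w11.png",d["img"][:,:,::-1])
g=cv2.medianBlur(cv2.cvtColor(d["img"],cv2.COLOR_RGB2GRAY),3)
p=project(d,[[.667,.1709,.062],[.680,.1709,.062]]);r=abs(p[1,1]-p[0,1]);print(p,r)
print(goal([.667,.1709,.23],RD),goal([.508,.244,.2],RD))
E
```

```text
[0.6669 0.1706 0.0353] [ 1.4 -0.9  0.5] 24.449123193504857 59.1398423910141
[[311.32013035 289.6190061 ]
 [311.23900388 259.31406678]] 30.30493931603729
(array([ 2.000e-04, -7.000e-04, -3.895e-01]), array([-0.0004,  0.0005, -0.0016])) (array([-0.3179, -0.1467, -0.3294]), array([-0.0004,  0.0005, -0.0016]))
```

>>> step_arm(series=[{"x":0,"y":0,"z":-0.05,"ax":0,"ay":0,"az":0,"grip":1},{"x":0,"y":0,"z":-0.15,"ax":0,"ay":0,"az":0,"grip":1},{"x":0,"y":0,"z":-0.25,"ax":0,"ay":0,"az":0,"grip":1},{"x":-0.02,"y":-0.01,"z":-0.33,"ax":0,"ay":0,"az":0,"grip":1},{"x":-0.11,"y":-0.05,"z":-0.34,"ax":0,"ay":0,"az":0,"grip":1},{"x":-0.2,"y":-0.09,"z":-0.33,"ax":0,"ay":0,"az":0,"grip":1},{"x":-0.28,"y":-0.13,"z":-0.33,"ax":0,"ay":0,"az":0,"grip":1},{"x":-0.318,"y":-0.147,"z":-0.33,"ax":0,"ay":0,"az":0,"grip":1},{"x":-0.318,"y":-0.147,"z":-0.33,"ax":0,"ay":0,"az":0,"grip":1},{"x":-0.318,"y":-0.147,"z":-0.33,"ax":0,"ay":0,"az":0,"grip":1},{"x":-0.318,"y":-0.147,"z":-0.33,"ax":0,"ay":0,"az":0,"grip":1},{"x":-0.318,"y":-0.147,"z":-0.33,"ax":0,"ay":0,"az":0,"grip":1}])

```text
time: 17.8
tool_pos: [0.509, 0.2438, 0.2001]
tcp_rot: [-3.141, 0.003, 0.001]
wrist_force: [0.6, -0.3, -3.1]
width: 0.282
grip_force: 59.3
```

```bash
python3 - <<'E'
from h import *
d=imaging.read_camera("wrist");s=bot.read_state();print(s["tool_pos"].round(4),s["wrist_force"].round(1),s["width"]*85,s["grip_force"],s["tcp_rot"].round(3))
print(goal([.5075,.2445,.156],RD))
E
```

```text
[0.5089 0.2437 0.2001] [ 0.2 -0.1 -1.8] 23.812528401121003 59.300392270088196 [-3.141e+00  3.000e-03  1.000e-03]
(array([-0.0027, -0.0015,  0.0882]), array([-0.0002,  0.0011, -0.0039]))
```

>>> step_arm(series=[{"x":-0.004,"y":-0.003,"z":0.04,"ax":0,"ay":0.001,"az":-0.004,"grip":1},{"x":-0.004,"y":-0.003,"z":0.085,"ax":0,"ay":0.001,"az":-0.004,"grip":1},{"x":-0.004,"y":-0.003,"z":0.085,"ax":0,"ay":0.001,"az":-0.004,"grip":1},{"x":-0.004,"y":-0.003,"z":0.085,"ax":0,"ay":0.001,"az":-0.004,"grip":1},{"x":-0.004,"y":-0.003,"z":0.085,"ax":0,"ay":0.001,"az":-0.004,"grip":1}])

```text
time: 18.35
tool_pos: [0.507, 0.246, 0.159]
tcp_rot: [-3.141, -0.001, -0.003]
wrist_force: [0.3, 0.3, -3.4]
width: 0.284
grip_force: 59.2
```

```bash
python3 - <<'E'
from h import *
d=imaging.read_camera("wrist");s=bot.read_state();print(s["tool_pos"].round(4),s["wrist_force"].round(1),s["tcp_rot"].round(3))
print(goal([.507,.2453,.146],RD),goal([.507,.2453,.125],RD))
E
```

```text
[0.5071 0.2461 0.1593] [ 0.1 -0.5 -2.5] [-3.14e+00 -1.00e-03 -3.00e-03]
(array([-0.0002,  0.0016,  0.0265]), array([-0.0025, -0.0041,  0.0017])) (array([-0.0003,  0.0017,  0.0685]), array([-0.0025, -0.0041,  0.0017]))
```

Lowering to about 5 mm into the mouth, watching the force.

>>> step_arm(series=[{"x":0,"y":0.001,"z":0.01,"ax":-0.002,"ay":-0.004,"az":0.002,"grip":1},{"x":0,"y":0.001,"z":0.018,"ax":-0.002,"ay":-0.004,"az":0.002,"grip":1},{"x":0,"y":0.001,"z":0.023,"ax":-0.002,"ay":-0.004,"az":0.002,"grip":1},{"x":0,"y":0.001,"z":0.028,"ax":-0.002,"ay":-0.004,"az":0.002,"grip":1},{"x":0,"y":0.001,"z":0.028,"ax":-0.002,"ay":-0.004,"az":0.002,"grip":1}])

```text
time: 18.9
tool_pos: [0.5053, 0.2451, 0.1431]
tcp_rot: [3.14, 0.0, -0.005]
wrist_force: [0.6, -0.2, -4.0]
width: 0.286
grip_force: 59.2
```

>>> step_arm(series=[{"x":0.001,"y":0,"z":0.008,"ax":0,"ay":0,"az":0,"grip":1},{"x":0.001,"y":0,"z":0.016,"ax":0,"ay":0,"az":0,"grip":1},{"x":0.001,"y":0,"z":0.024,"ax":0,"ay":0,"az":0,"grip":1},{"x":0.001,"y":0,"z":0.031,"ax":0,"ay":0,"az":0,"grip":1},{"x":0.001,"y":0,"z":0.031,"ax":0,"ay":0,"az":0,"grip":1},{"x":0.001,"y":0,"z":0.031,"ax":0,"ay":0,"az":0,"grip":1}])

```text
time: 19.5
tool_pos: [0.5061, 0.2452, 0.128]
tcp_rot: [3.141, 0.0, -0.004]
wrist_force: [0.3, -0.6, -3.4]
width: 0.285
grip_force: 59.2
```

>>> step_arm(series=[{"x":0,"y":0,"z":0.006,"ax":0,"ay":0,"az":0,"grip":1},{"x":0,"y":0,"z":0.006,"ax":0,"ay":0,"az":0,"grip":1},{"x":0,"y":0,"z":0.006,"ax":0,"ay":0,"az":0,"grip":-0.3},{"x":0,"y":0,"z":0.006,"ax":0,"ay":0,"az":0,"grip":-0.3},{"x":0,"y":0,"z":0.006,"ax":0,"ay":0,"az":0,"grip":-0.3},{"x":0,"y":0,"z":-0.06,"ax":0,"ay":0,"az":0,"grip":-0.3},{"x":0,"y":0,"z":-0.15,"ax":0,"ay":0,"az":0,"grip":-0.3},{"x":-0.02,"y":0,"z":-0.2,"ax":0,"ay":0,"az":0,"grip":-0.3},{"x":-0.08,"y":0,"z":-0.2,"ax":0,"ay":0,"az":0,"grip":-0.3},{"x":-0.08,"y":0,"z":-0.2,"ax":0,"ay":0,"az":0,"grip":-0.3},{"x":-0.08,"y":0,"z":-0.2,"ax":0,"ay":0,"az":0,"grip":-0.3}])

```text
time: 20.6
tool_pos: [0.4664, 0.2454, 0.2288]
tcp_rot: [3.141, 0.001, -0.001]
wrist_force: [-0.2, 0.8, -0.6]
width: 0.646
grip_force: 0.0
```

```bash
python3 - <<'E'
from h import *
d=imaging.read_camera("wrist");s=bot.read_state();print(s["tool_pos"].round(4),s["wrist_force"].round(1),s["width"])
X=[.507,.2448]
p=project(d,[X+[.150],[X[0],X[1]+.013,.150]]);r=np.hypot(*(p[1]-p[0]));print("knob expected",p[0].round(1),r.round(1))
g=cv2.medianBlur(cv2.cvtColor(d["img"],cv2.COLOR_RGB2GRAY),3)
H=cv2.HoughCircles(g,cv2.HOUGH_GRADIENT,1.5,8,param1=50,param2=12,minRadius=int(r*.8),maxRadius=int(r*1.25))
if H is not None:
    i=np.argsort(np.hypot(*(H[0][:,:2]-p[0]).T))[:3];print(H[0][i]);print([ground(d,[q[:2]],.150)[0].round(4).tolist() for q in H[0][i]])
t=imaging.read_camera("top");u=fitring(t,(446,207),[.4687,-.379,.042],NRM,.042);print("solid",u[0].round(4),"start .4687 -.3789")
a=cv2.imread("pics/top0.png");df=np.abs(a.astype(int)-t["img"][:,:,::-1]).max(2);m=cv2.morphologyEx((df>45).astype(np.uint8),cv2.MORPH_OPEN,np.ones((3,3)));n,l,st,ce=cv2.connectedComponentsWithStats(m);print([x.tolist() for x in st[1:] if x[4]>15])
cv2.imwrite("pics/w12.png",d["img"][:,:,::-1])
E
```

```text
[0.4667 0.2454 0.2284] [ 0.1  0.1 -0. ] 0.6517535925545612
knob expected [313.  155.1] 19.4
[[311.25 156.75  19.8 ]
 [312.75 165.75  23.1 ]
 [320.25 168.75  23.1 ]]
[[0.5059, 0.246, 0.15], [0.4998, 0.245, 0.15], [0.4978, 0.2399, 0.15]]
solid [ 0.4687 -0.379 ] start .4687 -.3789
[[199, 148, 125, 210, 7960], [272, 152, 34, 20, 433], [407, 199, 19, 19, 272], [378, 200, 19, 19, 265], [265, 204, 6, 6, 26], [252, 207, 7, 3, 21], [253, 209, 24, 18, 229], [314, 215, 6, 6, 29], [338, 232, 181, 59, 3700], [591, 240, 9, 10, 53], [317, 247, 276, 153, 19073], [631, 253, 9, 30, 160], [591, 255, 4, 5, 17], [610, 281, 8, 7, 38], [313, 305, 5, 18, 56], [583, 305, 5, 4, 16], [319, 343, 22, 33, 140], [271, 350, 60, 50, 1710], [550, 355, 30, 32, 448], [475, 359, 5, 5, 19], [361, 374, 7, 7, 29], [334, 388, 9, 4, 27], [474, 395, 26, 5, 89]]
```

The knob is where it should be (311,157; radius 19.8 px, 19.4 expected), the solid round hasn't moved, and the arm touches nothing. Handing in.

```bash
python3 -c "
from workcell import bot
print(bot.finish_job())"
```

```text
the job is handed in; nothing more can be done
None
```

I dropped both rings flat into the white dispenser's tube, set the follower on top knob up, and handed the job in at about 20.7 s; the solid round has not moved, and the hand-in returned no verdict.

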